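Rock the cast sorter over and feed the balls to the other tray

TASK

Rock the blue seesaw gate of the sorter over its pivot to its other side (its red pads are there to be pressed), so that the end that now stands high is down. Then push the orange tab of the release slide to the robot's left until it is open, so that all three plaster balls roll by themselves into the tray on that newly lowered side. Only push and press: do not touch the balls, and leave the other things on the bench where they are.

Things in the scene. Friction and masses are not known exactly. Their poses are not given: they have to be found in the camera images.
- sorter: Fixed stand on a plywood base 275 x 320 x 12 mm. Origin on the table under the gate's pivot; x points away from the robot up the feed chute, y left, z up; turned a little on the table. Aluminium feed chute at y = 0 from x = 24 mm (floor 136 mm high) to x = 205 mm (161 mm); 47 mm wide inside, walls 26 mm. At y = +-103 to +-185 mm fixed chutes fall outwards to the trays.
- tray_green: Fixed green tray 130 x 140 x 52 mm, 245 mm left or right of the pivot, under the end of a side chute; origin under its centre
- tray_grey: Fixed grey tray, the same size, on the other side; origin under its centre
- gate (a joint): Blue seesaw trough 200 mm long along the sorter's y, 50 mm wide, hinged along the sorter's x, 125 mm above the table. rad; -0.32 = left (+y) end fully down, feeding left; +0.32 = right end down, feeding right. Starts at either. A brass weight above the pivot holds it at both stops and tips it over once past level (0); 1 to 3 N on the high pad moves it.
- pad_left (a point): Middle of the top face of the red press pad at the gate's left (+y) end; pad 50 mm (sorter x) by 46 mm (y), 6 mm thick, on the robot's side of the trough. It lies 105 mm nearer the robot than the pivot and 75 mm left of it; about 183 mm high when up and 136 mm when down. Free above and below; the gate's brass weight (48 mm across, up to 230 mm high) stands on the middle of the gate, 30 mm nearer the robot than the pivot.
- pad_right (a point): The same for the pad at the gate's right (-y) end, 75 mm right of the pivot.
- release (a joint): Release slide: a steel blade across the feed chute, 63 mm beyond the pivot, that holds the balls back. m; 0 = shut, grows as it slides to the sorter's +y (left) to 0.055 = open (end stop). The chute is free from about 0.045. Friction about 1.2 N; it stays where it is left.
- release_tab (a point): Centre of the orange tab standing on the blade: 18 mm (sorter x) by 22 mm (y) by 45 mm high, about 216 mm above the table; its underside is 26 mm above the feed walls' tops beside it. Push on its right (-y) face. It moves with the slide.
- cast0_center (a point): Centre of a white smooth plaster ball, 34 mm across, about 35 g, loose, waiting in the feed chute behind the blade
- cast1_center (a point): Centre of a white smooth plaster ball, 34 mm across, about 35 g, loose, waiting in the feed chute behind the blade
- cast2_center (a point): Centre of a white smooth plaster ball, 34 mm across, about 35 g, loose, waiting in the feed chute behind the blade
- spatula: Loose spatula 190 mm long lying in front of the sorter; origin on the table, x along it. To be left alone.
- brush: Loose brush 170 mm long lying in front of the sorter; origin on the table, x along it. To be left alone.
- rosette: Loose round plaster rosette, 76 mm across, 24 mm high, on the sorter's base right of the feed chute; origin under its centre. To be left alone.
- cup: Loose white plastic cup, 68 mm across, 75 mm high, in front of the sorter's middle; origin under its centre. To be left alone.
- bowl: Loose black rubber bowl, 110 mm across, 55 mm high, in front of the sorter on the left; origin under its centre. To be left alone.
- jar: Loose amber jar, 66 mm across, 85 mm high, in front of the sorter on the right; origin under its centre. To be left alone.
- block: Loose wooden block 100 x 60 x 30 mm on the sorter's base, left of the feed chute; origin under its centre. To be left alone.
- cast0: The same ball as cast0_center (its origin turns with it; use the point)
- cast1: The same ball as cast1_center (its origin turns with it; use the point)
- cast2: The same ball as cast2_center (its origin turns with it; use the point)

How it is judged:
On the way, in this order (a step that is already met when the one before it is completed fails the run):
1. the gate is rocked over to its other end stop while the release slide is still shut (distance of pad_left from where it was at the start of the episode above 0.03 m and (value of joint gate below -0.28 rad or value of joint gate above 0.28 rad) and value of joint release below 0.02 m), for 0.2 s.
2. the release slide is pushed open (value of joint release above 0.03 m), for 0.1 s.
3. all three balls lie in the tray on the newly lowered side (((value of joint gate below -0.28 rad and y of each of cast0_center, cast1_center, cast2_center in the frame of sorter above 0.175 m and height (world z) of each of cast0_center, cast1_center, cast2_center below 0.06 m) or (value of joint gate above 0.28 rad and y of each of cast0_center, cast1_center, cast2_center in the frame of sorter below -0.175 m and height (world z) of each of cast0_center, cast1_center, cast2_center below 0.06 m))), for 0.2 s.
At the end, for the whole second after the job is handed in: the gate lies within 0.04 rad of the end stop opposite to its starting one; the centres of all three balls are more than 175 mm from the pivot on the gate's low side (in the tray) and lower than 60 mm, moving slower than 80 mm/s (distance of pad_left from where it was at the start of the episode above 0.03 m and ((value of joint gate below -0.28 rad and y of each of cast0_center, cast1_center, cast2_center in the frame of sorter above 0.175 m and height (world z) of each of cast0_center, cast1_center, cast2_center below 0.06 m) or (value of joint gate above 0.28 rad and y of each of cast0_center, cast1_center, cast2_center in the frame of sorter below -0.175 m and height (world z) of each of cast0_center, cast1_center, cast2_center below 0.06 m)) and linear speed of each of cast0, cast1, cast2 below 0.08 m/s); the robot touches nothing.
It fails at once if a plaster ball is touched by the robot (over 0.5 N) (contact force between any of the fingers, the arm and cast0 above 0.5 N or contact force between any of the fingers, the arm and cast1 above 0.5 N or contact force between any of the fingers, the arm and cast2 above 0.5 N).
It fails at once if a plaster ball is lifted (height (world z) of any of cast0_center, cast1_center, cast2_center above 0.2 m).
It fails at once if another thing on the bench is moved more than 15 mm (distance of any of spatula, brush, rosette, cup, bowl, jar, block from where it was at the start of the episode above 0.015 m).
It also fails if it takes over 42 s, if anything falls off the work surface, if the arm or the gripper's body presses on something with over 40 N, if the wrist force passes 120 N, or if a joint passes its speed limit or range.

ROBOT

A 6-joint arm with a two-finger parallel gripper is mounted at the origin on the work surface. World frame = base frame: x ahead of the robot, y to its left, z up, the work surface at z = 0. Lengths are in m, angles in rad, forces in N, time in s.
With the tool pointing down it reaches from about 0.25 to 0.775 m from the base axis. Payload 4 kg.
Tool frame: the origin (TCP) lies midway between the tips of the shut fingers; the grasp point (between the pads) lies 19 mm behind it; z points along the fingers, y is the line along which they close (so a half turn about z gives the same grasp; the last joint's range is limited). The gripper opens to 85 mm and grips with 20 to 120 N. Pads are 22 mm wide; open, the fingers measure 114 mm over their backs; the gripper's body (76 mm by 85 mm) begins 54 mm behind the grasp point. The pads swing forward as they close: fully open they stand 13 mm farther back than shut.
Start: joints at [-0.103, 0.087, 1.371, -0, 1.684, -0.103], TCP at [0.55, -0, 0.231] pointing down, gripper open.
Joint ranges: [-3.1, 3.1], [-0.76, 2.03], [0.27, 2.55], [-1.08, 4.22], [0.17, 2.65], [-2.57, 2.57]. Speed limits (rad/s): [2.79, 2.79, 3.14, 3.14, 3.14, 3.14].

INTERFACE

Orientations are given as a unit quaternion [w, x, y, z].
In Python, from workcell import r, optics, job gives the robot as it stands.
- The arm moves only by the tool send_rows, never from a script. Its argument "commands" is a list of rows, each a list of 2 entries, a list of its own where there are three numbers: the shift along the tool's x, y, z in mm, then the turn, a rotation vector about the tool's x, y, z in rad. In form: [[[tx, ty, tz], [rx, ry, rz]], ...]. A call has 1 to 12 rows; each row shifts and turns the commanded pose from where the row before left it, along the tool's axes as they then stand; what a row does not reach is not made up. A row lasts 1/10 s, in which the tool goes at most 50 mm and 8.59 degrees, less where a joint would pass 70% of its speed; a pose out of reach is approached as far as the arm can. A call with a gripper value outside its range is refused whole. "claw" is the gripper command: -1 is shut, 1 is fully open, values between are in proportion, set as the call begins (left out, the last holds). The fingers move at their own pace and stop on an object; the grip force is fixed at half the most. Time passes only in rows, so rows that do not move let the fingers close. It gives the time, the measured TCP pose, the force, the opening and the grip force at its end, in the units of the state.
- r.observe(): the state, without advancing time (a new reading comes with each control period).
- optics.read_camera(name): name is "scene" or "side" or "wrist"; returns a dict with "pixels" (384x512x3 uint8, red, green, blue), "fx", "fy", "cx", "cy" (pixels), "k1" (the pictures are not rectified: a ray, as slopes to the right and down, at radius r is drawn at 1 + k1 r^2 times it, then the intrinsics apply), "world_from_camera" (4x4, takes a point from camera to world coordinates); the wrist camera has in their place "tool_from_camera" (4x4, takes a point from camera to tool coordinates, whose origin is the TCP and whose axes are the flange's). Camera axes: x right, y down, z forward; pixel columns grow to the right and rows downward; lengths in m; the calibration is good to about 2 mm. A picture is of the moment at which its call begins: read the wrist's pose just before it. There is no depth.
- job.close_job(): hands the job in; it is judged then, once.
The state is a dict: "clock": time; "joint_pos": joint angles; "joint_velocities": joint speeds; "joint_efforts": joint torques, N m; "ee_pos": TCP position; "eef_rot": TCP orientation; "contact_force": force on the tool from outside, world axes, zero at the start; "wrist_torque": the same for the moment, N m; "finger_gap": finger opening in m; "finger_force": force on a finger pad.
Only numpy, scipy, OpenCV 4.12 (cv2) and the standard library are available. Lean on these libraries where they do the work, as an engineer would, in place of code of your own. Each camera call takes 0.05 s, during which the arm holds its last target. There are 200 camera calls.

## Working session

There is one attempt and no reset: what is moved stays moved. The work goes in short steps, Python scripts to look and compute and a tool call to move; the robot and the scene stay as the last step left them, time stands still between calls to the robot, and variables do not carry over. Pictures are saved under pics/ and viewed, at most 10 in all, crops included, and the job is handed in when it is done.

Besides the shell and the picture viewer there is one more tool, called after "Emit:" by a JSON object that holds its "method" and its "body". send_rows: Moves the arm, as the interface text tells. Its arguments: {"type":"object","properties":{"commands":{"type":"array"},"claw":{"type":"number"}},"required":["commands"]}

```bash
mkdir -p pics; cat > h.py <<'E'
import numpy as np, cv2
from workcell import r, optics, job
def snap(n,f):
    d=optics.read_camera(n); cv2.imwrite(f,cv2.cvtColor(np.array(d["pixels"],dtype=np.uint8),cv2.COLOR_RGB2BGR))
    np.savez(f+".npz",**{k:np.array(v) for k,v in d.items() if k!="pixels"}); return d
def cal(f):
    d=np.load(f+".npz"); K=np.array([[d["fx"],0,d["cx"]],[0,d["fy"],d["cy"]],[0,0,1.]]); return K,np.array([float(d["k1"]),0,0,0]),d["world_from_camera"]
def ray(f,px):
    # OpenCV undistort (k1 radial)
    K,D,T=cal(f); p=cv2.undistortPoints(np.array(px,float).reshape(-1,1,2),K,D).reshape(-1,2)
    return T[:3,3],np.c_[p,np.ones(len(p))]@T[:3,:3].T
def at_z(f,px,z):
    o,v=ray(f,px); z=np.broadcast_to(z,len(v)); return o+v*((z-o[2])/v[:,2])[:,None]
def proj(f,P):
    K,D,T=cal(f); W=np.linalg.inv(T); return cv2.projectPoints(np.array(P,float).reshape(-1,1,3),cv2.Rodrigues(W[:3,:3])[0],W[:3,3],K,D)[0].reshape(-1,2)
E
python3 - <<'E'
from h import *
a=snap("scene","pics/a.png");b=snap("side","pics/b.png")
for d in(a,b):print(d["fx"],d["k1"],np.round(d["world_from_camera"],3).tolist())
s=r.observe();print(s["clock"],s["ee_pos"],s["eef_rot"],s["finger_gap"])
E
```

```text
409.5383370105165 0.004938364005052902 [[0.7, 0.593, -0.398, 1.071], [0.714, -0.57, 0.405, -0.52], [0.013, -0.568, -0.823, 1.218], [0.0, 0.0, 0.0, 1.0]]
486.61162497185603 -0.11584254091214223 [[0.921, -0.214, 0.327, 0.143], [-0.39, -0.533, 0.75, -0.97], [0.014, -0.818, -0.574, 0.901], [0.0, 0.0, 0.0, 1.0]]
0.1 [5.49552259e-01 5.09242397e-05 2.30231259e-01] [-7.82927238e-04  7.07100290e-01  7.07112554e-01 -6.35052048e-04] 0.08523791552218407
```

View pics/a.png

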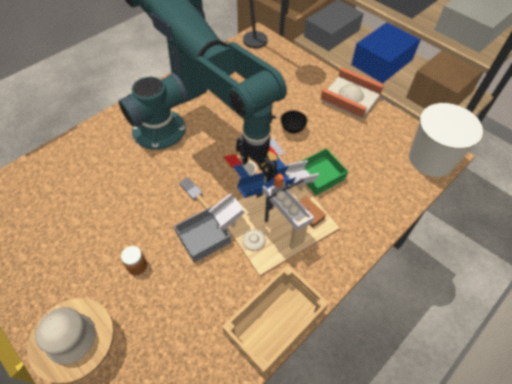

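View pics/b.png

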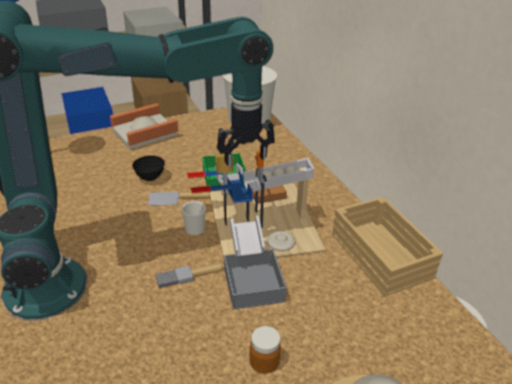

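The scene picture shows the grey tray at about (203,235), the green tray at (323,172), red pads near (233,160) and (275,150), and the feed chute at (290,205). The side picture shows the red pads at (200,175) and (205,189), and the chute at (280,175). I'll enlarge both.

```bash
python3 - <<'E'
import cv2,numpy as np
a=cv2.imread("pics/a.png");b=cv2.imread("pics/b.png")
# a: cols170-350 rows120-275 ; b: cols 140-330 rows 110-310
A=cv2.resize(a[125:275,165:350],None,fx=4.3,fy=4,interpolation=3)
cv2.imwrite("pics/a2.png",cv2.resize(a[125:275,160:360],None,fx=4,fy=4,interpolation=3))
cv2.imwrite("pics/b2.png",cv2.resize(b[125:275,170:330],None,fx=4,fy=4,interpolation=3))
E
```

```text
(no output)
```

View pics/a2.png

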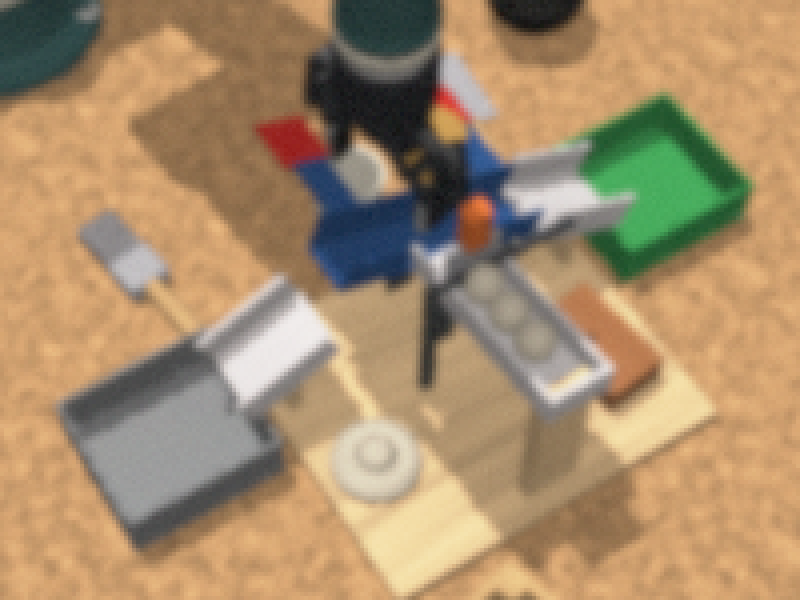

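View pics/b2.png

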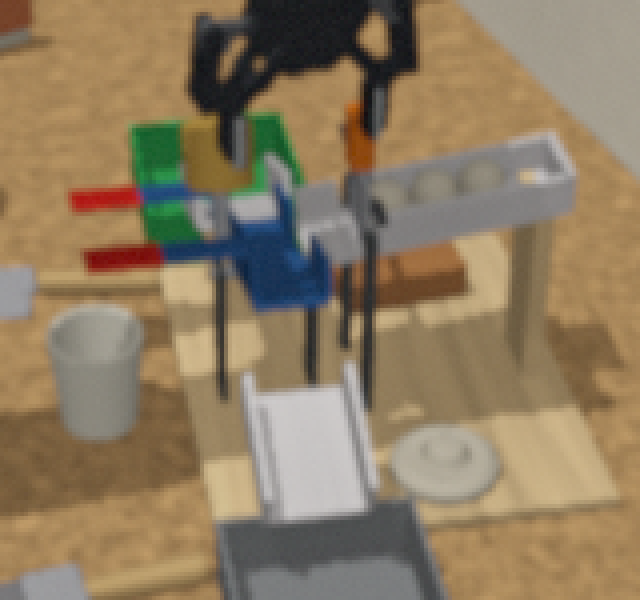

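The enlarged scene picture shows the base's far corners at (715,410) and (403,597), the chute end corners at (611,368) and (547,408), the tab at (477,222), the right pad at (292,142), and the balls at (488,282), (512,308) and (537,338). The enlarged side picture shows the pads at (124,258) and (105,199), the tab at (361,137), and the chute end at (553,135) and (575,180). I'll fit the sorter pose with these.

```bash
cat > fit.py <<'E'
from h import *
from scipy.optimize import least_squares
A=lambda x,y:(160+x/4,125+y/4); B=lambda x,y:(170+x/4,125+y/4)
def run(g):
    zl,zr=(.136,.183) if g<0 else (.183,.136)
    pts=[("a",A(715,410),(.275,.16,.012),1),("a",A(403,597),(.275,-.16,.008),1),("b",B(618,497),(.275,-.16,.012),1),
    ("a",A(611,368),(.207,.026,.187),0),("a",A(547,408),(.207,-.026,.187),0),("b",B(553,135),(.207,.026,.187),0),("b",B(575,180),(.207,-.026,.187),0),
    ("a",A(477,222),(.063,0,.216),2),("b",B(361,137),(.063,0,.216),2),
    ("a",A(292,142),(-.105,-.075,zr),0),("b",B(124,258),(-.105,-.075,zr),0),("b",B(105,199),(-.105,.075,zl),0)]
    def W(p):
        c,s=np.cos(p[2]),np.sin(p[2]); out=[]
        for n,u,q,k in pts:
            x,y,z=q
            if k==1:x=p[3]+.275
            if k==2:y=p[4]
            out.append((n,u,(p[0]+c*x-s*y,p[1]+s*x+c*y,z)))
        return out
    f=lambda p:np.concatenate([proj(f"pics/{n}.png",[P])[0]-u for n,u,P in W(p)])
    o=least_squares(f,[.55,0,0,-.1,0],loss="soft_l1"); print(g,o.cost,o.x.round(4)); print(f(o.x).reshape(-1,2).round(1).tolist()); return o.x
if __name__=="__main__":
    run(-1);run(1)
E
python3 fit.py
```

```text
-1 9.932378795847237 [ 0.5488  0.0542 -0.2229 -0.0615  0.0021]
[[0.3, 0.5], [-2.4, 0.7], [-0.6, -0.8], [-0.5, 0.8], [0.9, -1.1], [0.1, -0.7], [-0.2, -2.0], [-0.4, 0.7], [-0.3, -1.5], [-3.4, 0.5], [-0.2, 0.4], [0.3, -1.5]]
1 44.770145718130934 [ 0.5498  0.0583 -0.2431 -0.06   -0.0008]
[[1.2, 1.6], [-2.8, 0.3], [-1.1, -0.7], [-0.4, 0.9], [0.8, -1.3], [0.3, -0.7], [-0.3, -2.0], [-0.4, 0.7], [-0.2, -1.5], [-1.3, 8.3], [-0.2, 13.8], [-0.2, -16.7]]
```

The left end is down and the right pad is high, so I press the right pad and the balls should go to the grey tray. Fitted sorter pose: (0.549, 0.054), yaw -0.223. First I rise, align the tool with the sorter, shut the gripper, and stop over the right pad. After that, tool x is sorter +y and tool y is sorter +x.

Emit:
{"method": "send_rows", "body": {"commands": [[[0,0,-20],[0,0,0]],[[0,0,-20],[0,0,0]],[[0,0,0],[0,0,0.112]],[[0,0,0],[0,0,0.112]]]}}

```text
clock: 0.5
ee_pos: [0.5502, -0.0, 0.2718]
eef_rot: [0.0, 0.783, 0.622, 0.0]
contact_force: [0.5, 1.0, 0.1]
finger_gap: 0.0853
finger_force: 0.0
```

Emit:
{"method": "send_rows", "body": {"claw": -1, "commands": [[[-4,-20,0],[0,0,0]],[[-4,-20,0],[0,0,0]],[[-4,-20,0],[0,0,0]],[[-4,-21,0],[0,0,0]],[[-4,-21,0],[0,0,0]],[[-4,-21,0],[0,0,0]],[[0,0,0],[0,0,0]],[[0,0,0],[0,0,0]],[[0,0,0],[0,0,0]]]}}

```text
clock: 1.4
ee_pos: [0.4253, 0.0039, 0.271]
eef_rot: [-0.0, 0.782, 0.624, -0.0]
contact_force: [-0.4, 0.2, -0.1]
finger_gap: -0.0002
finger_force: 0.0
```

```bash
python3 - <<'E'
from h import *
snap("scene","pics/c.png");snap("side","pics/d.png")
c=cv2.imread("pics/c.png");d=cv2.imread("pics/d.png")
cv2.imwrite("pics/cd.png",np.hstack([cv2.resize(c[115:265,205:305],None,fx=4,fy=4,interpolation=3),cv2.resize(d[115:265,175:275],None,fx=4,fy=4,interpolation=3)]))
s=r.observe();print(s["clock"],s["ee_pos"],s["eef_rot"],s["finger_gap"])
p=s["ee_pos"]; print(proj("pics/c.png",[p]),proj("pics/d.png",[p]))
E
```

```text
1.5 [0.42534894 0.00386855 0.27096137] [-2.30823392e-04  7.81692611e-01  6.23663826e-01 -2.02794014e-04] -0.00013296298449624324
[[227.3430308  142.19879819]] [[197.48054255 161.02822099]]
```

View pics/cd.png

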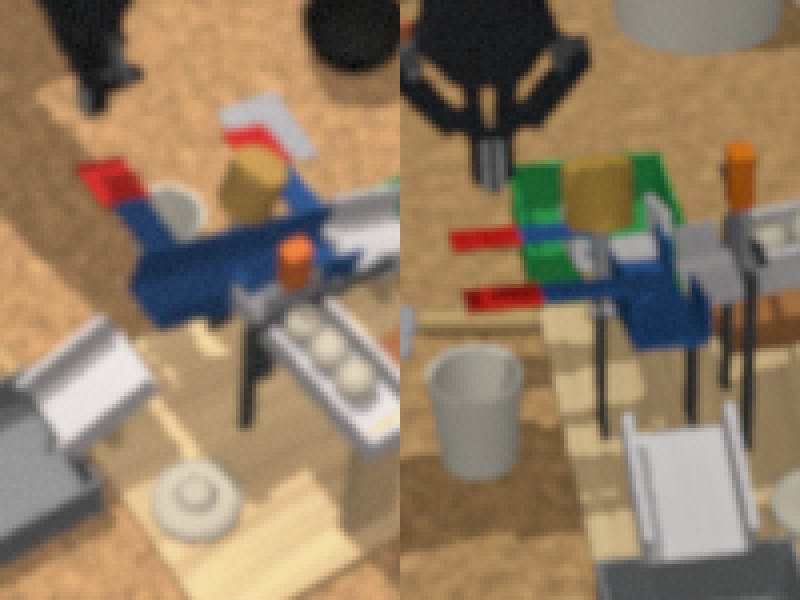

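The view is now clear. In the left half (scene) the right pad is at (112,183) and the tab at (295,264). In the right half (side) the right pad is at (503,299) and the tab at (740,178). The shut gripper hangs above the pad.

```bash
python3 - <<'E'
from h import *
def tri(u,v):
    M=[]
    for f,p in(("pics/c.png",u),("pics/d.png",v)):
        K,D,T=cal(f);q=cv2.undistortPoints(np.array([[p]],float),K,D).reshape(2,1);M+=[np.linalg.inv(T)[:3],q]
    X=cv2.triangulatePoints(M[0],M[2],M[1],M[3]).ravel();return X[:3]/X[3]
s=r.observe();t=np.array(s["ee_pos"]);c,n=np.cos(-.223),np.sin(-.223)
for nm,u,v in(("pad",(233,160.8),(200.75,189.75)),("tab",(278.75,181),(260,159.5))):
    X=tri(u,v);e=X-t;print(nm,X.round(4),"sorter dx,dy,dz",((c*e[0]+n*e[1]),(-n*e[0]+c*e[1]),e[2]))
E
```

```text
pad [0.4328 0.0159 0.1757] sorter dx,dy,dz (np.float64(0.004619007134831319), np.float64(0.013360182412578503), np.float64(-0.09530019014069085))
tab [0.6096 0.043  0.2121] sorter dx,dy,dz (np.float64(0.17103333733634404), np.float64(0.07890009902251705), np.float64(-0.058883756717965446))
```

Emit:
{"method": "send_rows", "body": {"commands": [[[3,0,20],[0,0,0]],[[4,0,25],[0,0,0]],[[0,0,25],[0,0,0]],[[0,0,12],[0,0,0]],[[0,0,8],[0,0,0]],[[0,0,8],[0,0,0]],[[0,0,8],[0,0,0]],[[0,0,8],[0,0,0]],[[0,0,8],[0,0,0]],[[0,0,6],[0,0,0]],[[0,0,0],[0,0,0]],[[0,0,0],[0,0,0]]]}}

```text
clock: 2.7
ee_pos: [0.4263, 0.0108, 0.1431]
eef_rot: [-0.0, 0.782, 0.624, 0.0]
contact_force: [-0.1, -0.1, -0.4]
finger_gap: 0.0001
finger_force: 0.0
```

Emit:
{"method": "send_rows", "body": {"commands": [[[0,0,-20],[0,0,0]],[[0,0,-30],[0,0,0]],[[0,0,-35],[0,0,0]],[[0,0,-35],[0,0,0]],[[0,0,-8],[0,0,0]],[[0,0,0],[0,0,0]]]}}

```text
clock: 3.3
ee_pos: [0.4271, 0.0107, 0.2729]
eef_rot: [0.001, 0.782, 0.624, 0.001]
contact_force: [-0.0, -0.3, -0.4]
finger_gap: 0.0003
finger_force: 0.0
```

```bash
python3 - <<'E'
from h import *
snap("scene","pics/e.png");snap("side","pics/f.png")
c=cv2.imread("pics/e.png");d=cv2.imread("pics/f.png")
cv2.imwrite("pics/ef.png",np.hstack([cv2.resize(c[115:265,205:305],None,fx=4,fy=4,interpolation=3),cv2.resize(d[115:265,175:275],None,fx=4,fy=4,interpolation=3)]))
s=r.observe();print(s["clock"],s["ee_pos"],s["eef_rot"],s["contact_force"])
E
```

```text
3.4 [0.42580464 0.01080961 0.26977916] [-0.00081892  0.78170264  0.62365028 -0.00080264] [-0.32378132  0.60039452 -1.56029635]
```

View pics/ef.png

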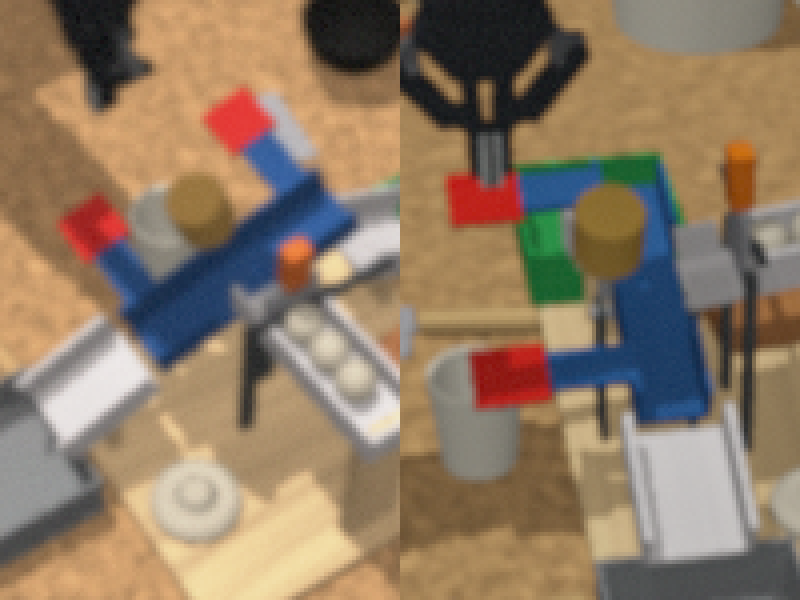

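The gate has flipped: the left pad is now high (side half, about (485,200)) and the right pad is low (510,375). The slide is still shut, with the tab at (295,262) in the scene half and the balls behind it. Next I go to the right of the tab and lower the tip.

Emit:
{"method": "send_rows", "body": {"commands": [[[0,20,0],[0,0,0]],[[2,30,0],[0,0,0]],[[5,30,0],[0,0,0]],[[5,30,0],[0,0,0]],[[5,30,0],[0,0,0]],[[5,20,0],[0,0,0]],[[3,12,0],[0,0,0]],[[0,0,20],[0,0,0]],[[0,0,20],[0,0,0]],[[0,0,12],[0,0,0]],[[0,0,8],[0,0,0]],[[0,0,0],[0,0,0]]]}}

```text
clock: 4.6
ee_pos: [0.5985, -0.003, 0.209]
eef_rot: [-0.001, 0.782, 0.624, -0.001]
contact_force: [-0.3, -1.1, -0.3]
finger_gap: 0.0003
finger_force: 0.0
```

```bash
python3 - <<'E'
from h import *
snap("scene","pics/g.png");snap("side","pics/i.png")
c=cv2.imread("pics/g.png");d=cv2.imread("pics/i.png")
cv2.imwrite("pics/gi.png",np.hstack([cv2.resize(c[130:230,230:330],None,fx=4,fy=4,interpolation=3),cv2.resize(d[115:215,215:315],None,fx=4,fy=4,interpolation=3)]))
s=r.observe();print(s["clock"],s["ee_pos"],s["contact_force"])
E
```

```text
4.7 [ 0.59963316 -0.00310091  0.21170056] [-0.20454711 -0.94902027  0.65264465]
```

View pics/gi.png

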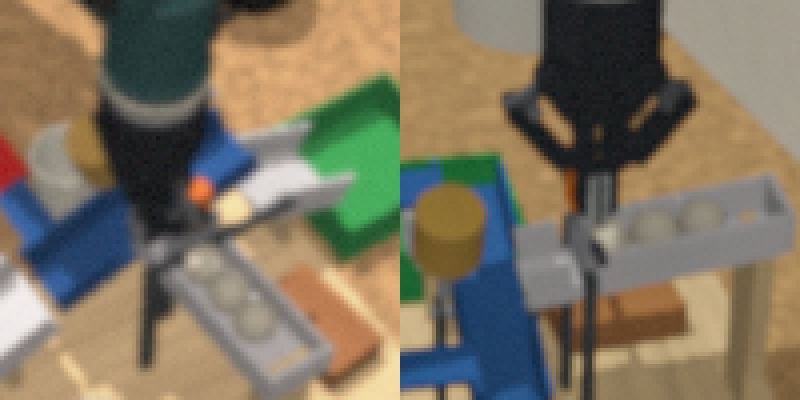

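The fingertip (side half, about (600,200)) hangs just right of the tab (572,190), clear of the balls. I push left.

Emit:
{"method": "send_rows", "body": {"commands": [[[8,-2,0],[0,0,0]],[[8,0,0],[0,0,0]],[[5,0,0],[0,0,0]],[[5,0,0],[0,0,0]],[[6,0,0],[0,0,0]],[[8,0,0],[0,0,0]],[[8,0,0],[0,0,0]],[[8,0,0],[0,0,0]],[[8,0,0],[0,0,0]],[[7,0,0],[0,0,0]],[[4,0,0],[0,0,0]],[[0,0,0],[0,0,0]]]}}

```text
clock: 5.9
ee_pos: [0.6145, 0.0713, 0.2112]
eef_rot: [-0.0, 0.781, 0.624, 0.0]
contact_force: [0.0, 0.6, -0.2]
finger_gap: -0.0001
finger_force: 0.0
```

Emit:
{"method": "send_rows", "body": {"commands": [[[2,0,0],[0,0,0]],[[0,0,0],[0,0,0]]]}}

```text
clock: 6.1
ee_pos: [0.6146, 0.0715, 0.2112]
eef_rot: [0.0, 0.782, 0.623, -0.001]
contact_force: [-0.6, -3.5, 0.7]
finger_gap: 0.0002
finger_force: 1.8
```

Emit:
{"method": "send_rows", "body": {"commands": [[[2,0,0],[0,0,0]],[[2,0,0],[0,0,0]],[[0,0,0],[0,0,0]]]}}

```text
clock: 6.4
ee_pos: [0.6146, 0.0717, 0.2113]
eef_rot: [0.002, 0.783, 0.622, -0.004]
contact_force: [-4.4, -12.6, 0.9]
finger_gap: -0.0002
finger_force: 6.5
```

```bash
python3 - <<'E'
from h import *
snap("scene","pics/j.png");snap("side","pics/k.png")
c=cv2.imread("pics/j.png");d=cv2.imread("pics/k.png")
cv2.imwrite("pics/jk.png",np.hstack([cv2.resize(c[130:270,170:330],None,fx=2.5,fy=2.5,interpolation=3),cv2.resize(d[165-50:305-50+50-50,200:360],None,fx=2.5,fy=2.5,interpolation=3)]))
s=r.observe();print(s["clock"],s["ee_pos"],s["contact_force"])
E
```

```text
6.5 [0.61459176 0.07166047 0.21125997] [ -4.97796903 -11.76598116   1.46272865]
```

View pics/jk.png

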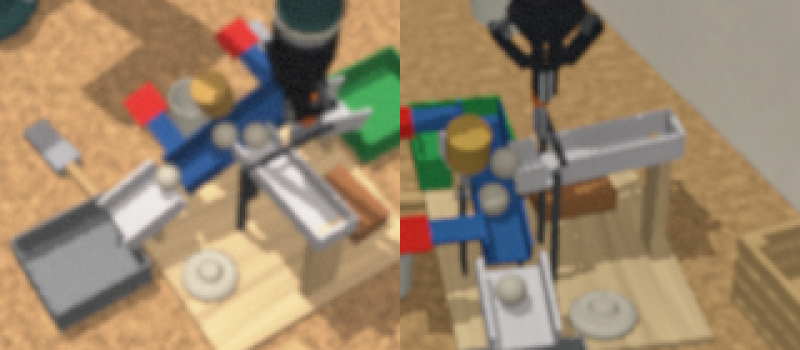

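The slide is at its end stop (contact force about 12 N) and the chute is free. The balls are rolling: one on the right side chute (scene half (167,178)) and two in the gate at (225,135) and (255,135). I back off, rise and wait.

Emit:
{"method": "send_rows", "body": {"commands": [[[-6,0,0],[0,0,0]],[[-10,0,0],[0,0,0]],[[0,0,-20],[0,0,0]],[[0,0,-30],[0,0,0]],[[0,0,-30],[0,0,0]],[[0,0,0],[0,0,0]],[[0,0,0],[0,0,0]],[[0,0,0],[0,0,0]],[[0,0,0],[0,0,0]],[[0,0,0],[0,0,0]],[[0,0,0],[0,0,0]],[[0,0,0],[0,0,0]]]}}

```text
clock: 7.7
ee_pos: [0.612, 0.0608, 0.2909]
eef_rot: [-0.0, 0.782, 0.624, -0.0]
contact_force: [-0.6, -1.0, -0.3]
finger_gap: -0.0001
finger_force: 0.0
```

Emit:
{"method": "send_rows", "body": {"commands": [[[0,0,0],[0,0,0]],[[0,0,0],[0,0,0]],[[0,0,0],[0,0,0]],[[0,0,0],[0,0,0]],[[0,0,0],[0,0,0]],[[0,0,0],[0,0,0]],[[0,0,0],[0,0,0]],[[0,0,0],[0,0,0]],[[0,0,0],[0,0,0]],[[0,0,0],[0,0,0]],[[0,0,0],[0,0,0]],[[0,0,0],[0,0,0]]]}}

```text
clock: 8.9
ee_pos: [0.612, 0.0607, 0.2913]
eef_rot: [0.0, 0.782, 0.624, 0.0]
contact_force: [0.1, 0.1, -0.0]
finger_gap: 0.0001
finger_force: 0.0
```

Emit:
{"method": "send_rows", "body": {"commands": [[[0,0,0],[0,0,0]],[[0,0,0],[0,0,0]],[[0,0,0],[0,0,0]],[[0,0,0],[0,0,0]],[[0,0,0],[0,0,0]],[[0,0,0],[0,0,0]],[[0,0,0],[0,0,0]],[[0,0,0],[0,0,0]],[[0,0,0],[0,0,0]],[[0,0,0],[0,0,0]],[[0,0,0],[0,0,0]],[[0,0,0],[0,0,0]]]}}

```text
clock: 10.1
ee_pos: [0.612, 0.0608, 0.2913]
eef_rot: [0.0, 0.782, 0.624, 0.0]
contact_force: [-0.2, 0.0, 0.1]
finger_gap: -0.0
finger_force: 0.0
```

```bash
python3 - <<'E'
from h import *
snap("scene","pics/l.png");snap("side","pics/m.png")
c=cv2.imread("pics/l.png");d=cv2.imread("pics/m.png")
cv2.imwrite("pics/lm.png",np.hstack([cv2.resize(c[130:270,170:330],None,fx=2.5,fy=2.5,interpolation=3),cv2.resize(d[165:305,200:360],None,fx=2.5,fy=2.5,interpolation=3)]))
snap("scene","pics/n.png"); n=cv2.imread("pics/n.png")
s=r.observe();print(s["clock"],s["ee_pos"],s["contact_force"])
E
```

```text
10.25 [0.61206069 0.06071972 0.2913156 ] [ 0.08343128  0.57603625 -0.91448109]
```

View pics/lm.png

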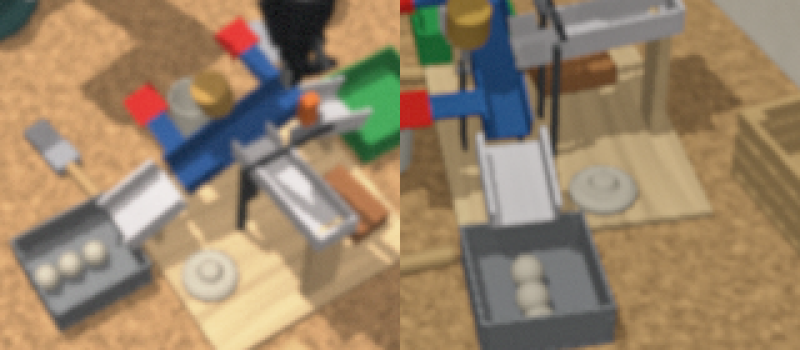

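All three balls lie in the grey tray (scene half (47,275), (70,265) and (95,253)), and the gate is still right end down. I wait a little for them to settle, then hand in.

Emit:
{"method": "send_rows", "body": {"commands": [[[0,0,0],[0,0,0]],[[0,0,0],[0,0,0]],[[0,0,0],[0,0,0]],[[0,0,0],[0,0,0]],[[0,0,0],[0,0,0]],[[0,0,0],[0,0,0]],[[0,0,0],[0,0,0]],[[0,0,0],[0,0,0]],[[0,0,0],[0,0,0]],[[0,0,0],[0,0,0]],[[0,0,0],[0,0,0]],[[0,0,0],[0,0,0]]]}}

```text
clock: 11.45
ee_pos: [0.612, 0.0607, 0.2914]
eef_rot: [0.0, 0.782, 0.624, 0.0]
contact_force: [0.1, 0.0, 0.6]
finger_gap: -0.0003
finger_force: 0.0
```

```bash
python3 - <<'E'
from h import *
snap("scene","pics/o.png")
a=cv2.imread("pics/l.png")[215:265,170:235].astype(float);b=cv2.imread("pics/o.png")[215:265,170:235].astype(float)
D=cv2.GaussianBlur(np.abs(a-b).mean(2),(5,5),0);print(D.max(),D.mean())
if D.max()<12: print(job.close_job())
E
```

```text
3.147135416666667 1.7015564903846154
the job is handed in; nothing more can be done
None
```

I rocked the gate over to right end down and pushed the release slide to its end stop; all three balls rolled into the grey tray and were at rest when I handed the job in at about 11.5 s (the hand-in gave no verdict).

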